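# Set the bottle and shut the guard of the bottle labeller

### The job

Make the bench labeller ready to run: with the fingertips, push the plunger fully home by its broad round push plate, so that it slides the lying bottle along the rollers into place, then push the open clear guard down until it is fully shut. Work by pushing only: do not touch the bottle in the machine or lift it, and leave the standing bottle, the label roll and the steel bowl where they are.

Things in the scene. Friction and masses are not known exactly. Their poses are not given: they have to be found in the camera images.
- labeller: Grey fixed labeller. Origin on the bench under the middle of its rollers; z up, y along the rollers, x towards its label reel and guard hinge. Side plates at y = +-100 mm, 64 mm high (rear posts 160, x = 73 to 107); reel top 151 mm high at x = 165. Bottle axis at x = 0, 110 mm high, neck to -y; neck stop at y = -181, 130 mm high. Plunger at the +y end in a bracket at y = 150 to 160, 130 mm high.
- plunger (a joint): How far the plunger stands out along the labeller's +y, in m: 0 = fully home (a hard stop), at most 0.060; starts 0.035 to 0.055 out. Friction about 2 N, and 4 to 12 N more once it moves the bottle; no spring: it stays where it is left. The bottle does not reach the neck stop when the plunger is home.
- push_plate (a point): Centre of the outer (+y) face of the plunger's push plate: an upright black round plate, 64 mm in diameter, 10 mm thick, on a 12 mm rod along the labeller's y, centre 110 mm above the bench (top at 142 mm). At home this point lies at x = 0, y = +180 mm in the labeller's frame. Push it towards the labeller's -y.
- guard (a joint): Opening angle of the guard, in rad: 0 = fully shut (level, over the bottle; a hard stop), growing as it opens upwards; starts 0.75 to 1.15. Stiff friction hinge: it stays at any angle where it is left and needs about 1 to 4 N at its free edge to be pushed shut. It does not meet the bottle.
- guard_edge (a point): Middle of the guard's free edge. Flat clear panel in an aluminium frame, 150 mm from hinge to free edge, 180 mm wide along the labeller's y, 8 mm thick at the frame, 4 mm at the panel, centred on the plane through this point and the hinge. Shut, this point is at x = -70, y = 0, z = 155 mm of the labeller. Push near here on the outer face, which looks up and to the labeller's +x while open.
- guard_hinge (a point): Middle of the guard's hinge line, which runs along the labeller's y at x = 80 mm, 155 mm above the bench. Fixed to the labeller.
- bottle: The loose brown glass bottle lying on the rollers, 68 mm in diameter, 238 mm long, about 0.8 kg. Origin at the centre of its flat base, on its axis; the base looks to the labeller's +y, towards the plunger. Starts with its base at y = 95 to 108 mm in the labeller's frame; in place it is at about 75 mm. Not to be touched by the robot.
- full_bottle: Bystander: the same bottle standing upright with a paper label, 68 mm in diameter, 238 mm tall, behind the labeller's plunger end; origin at the centre of its underside.
- label_roll: Bystander: spare paper label roll standing on its flat side, 90 mm in diameter, 60 mm tall, on the bench to the right; origin at the centre of its underside.
- cap_tub: Bystander: small steel bowl, 110 mm wide, 60 mm tall, on the bench to the right; origin at the centre of its underside.

How it is judged:
On the way, in this order (a step that is already met when the one before it is completed fails the run):
1. the plunger is pushed fully home and the bottle is in place, the guard still open (value of joint plunger below 0.004 m and y of bottle in the frame of labeller between 0.055 and 0.082 m and value of joint guard above 0.4 rad), for 0.2 s.
2. the guard is pushed fully shut (value of joint guard below 0.05 rad), for 0.2 s.
At the end, for the whole second after the job is handed in: The plunger is within 4 mm of home, the guard within 0.05 rad of shut, the bottle lies at rest on the rollers with its base 55 to 82 mm from the labeller's middle, and the three bystanders stand within 30 mm of where they were (value of joint plunger below 0.004 m and y of bottle in the frame of labeller between 0.055 and 0.082 m and z of bottle in the frame of labeller between 0.102 and 0.118 m and x of bottle in the frame of labeller between -0.01 and 0.01 m and value of joint guard below 0.05 rad and linear speed of bottle below 0.02 m/s and distance of each of full_bottle, label_roll, cap_tub from where it was at the start of the episode below 0.03 m and angle between each of full_bottle, label_roll, cap_tub's own z axis and vertical below 0.2 rad); the robot touches nothing.
It fails at once if the bottle in the machine is lifted off the rollers (z of bottle in the frame of labeller above 0.13 m).
It fails at once if the robot touches the bottle in the machine (contact force between any of the fingers, the arm and bottle above 1 N).
It fails at once if the standing bottle is moved, lifted or knocked over (distance of full_bottle from where it was at the start of the episode above 0.03 m or angle between full_bottle's own z axis and vertical above 0.3 rad).
It fails at once if the label roll is moved, lifted or knocked over (distance of label_roll from where it was at the start of the episode above 0.03 m or angle between label_roll's own z axis and vertical above 0.3 rad).
It fails at once if the steel bowl is moved, lifted or knocked over (distance of cap_tub from where it was at the start of the episode above 0.03 m or angle between cap_tub's own z axis and vertical above 0.3 rad).
It also fails if it takes over 51 s, if anything falls off the work surface, if the arm or the gripper's body presses on something with over 40 N, if the wrist force passes 120 N, or if a joint passes its speed limit or range.

### The arm

A 7-joint arm with a two-finger parallel gripper is mounted at the origin on the work surface. World frame = base frame: x ahead of the robot, y to its left, z up, the work surface at z = 0. Lengths are in m, angles in rad, forces in N, time in s.
With the tool pointing down it reaches from about 0.425 to 0.875 m from the base axis. Payload 9.9 kg.
Tool frame: the origin (TCP) lies midway between the tips of the shut fingers; the grasp point (between the pads) lies 19 mm behind it; z points along the fingers, y is the line along which they close (so a half turn about z gives the same grasp; the last joint's range is limited). The gripper opens to 85 mm and grips with 20 to 120 N. Pads are 22 mm wide; open, the fingers measure 114 mm over their backs; the gripper's body (76 mm by 85 mm) begins 54 mm behind the grasp point. The pads swing forward as they close: fully open they stand 13 mm farther back than shut.
Start: joints at [-1.209, 0.576, 0.025, 1.437, -0.015, 1.129, -0.057], TCP at [0.291, 0.609, 0.231] pointing down, gripper open.
Joint ranges: [-2.76, 2.76], [-0.34, 2.15], [-1.52, 1.57], [0.19, 2.46], [-1.09, 4.23], [0.17, 1.99], [-2.82, 2.82]. Speed limits (rad/s): [2.22, 2.22, 3.01, 3.01, 3.14, 3.14, 3.14].

### API

Orientations are given as a rotation vector (axis times angle).
In Python, from plant import env, cams, search_frame gives the robot as it stands.
- The arm moves only by the tool servo_tool, never from a script. Its arguments are lists of equal length, an entry for each row: "hand": the opening, from 0 (shut) to 1 (fully open); "delta_pos": the shift along the tool's x, y, z in mm, a list of three; "spin": the turn about the tool's z in degrees. In form: {"hand": [hand, ...], "delta_pos": [[x, y, z], ...], "spin": [spin, ...]}. A call has 1 to 8 rows; each row shifts and turns the commanded pose from where the row before left it, along the tool's axes as they then stand; what a row does not reach is not made up. A row lasts 1/12 s, in which the tool goes at most 41.7 mm and 7.16 degrees, less where a joint would pass 70% of its speed; a pose out of reach is approached as far as the arm can. A call is refused whole if a number of a shift passes 41.7 or a number of a turn 7.16, either way. A call with a gripper value outside its range is refused whole. The fingers move at their own pace and stop on an object; the grip force is fixed at half the most. Time passes only in rows, so rows that do not move let the fingers close. It gives the time, the measured TCP pose, the force, the opening and the grip force at its end, in the units of the state.
- env.observe(): the state, without advancing time (a new reading comes with each control period).
- cams.snapshot(name): name is "side" or "top"; returns the picture (384x512x3 uint8, red, green, blue); there is no depth.
- cams.camera_info(name): a dict with "camera_matrix" (3x3 intrinsics, pixels), "origin" and "orientation" of the camera in the world. Camera axes: x right, y up, looking along -z (the intrinsics and any distortion apply to the point x, -y, -z); pixel columns grow to the right and rows downward; lengths in m; the calibration is good to about 2 mm. A picture is of the moment at which its call begins. camera_info takes no time and is no camera call.
- env.finish_job(): hands the job in; it is judged then, once.
Trained networks look in the newest picture that a camera, given by its name, has taken for a name from the list of things; names that differ only in an ending like _2 or _b are one class to them, and where a whole thing is asked for, a point or a joint stands for the part that bears it (a point fixed in the world has none). Each returns a list of dicts, best first, with "conf" (0 to 1); they miss things now and then, are a little off and sometimes report something else, mostly with a low value. They report only what shows in the picture. A call takes as long as a camera call.
- search_frame(query, camera): "point" ([row, column] as shares, 0 to 1, of the picture: columns of its width, rows of its height, amid what is visible of it).
The state is a dict: "clock": time; "qpos": joint angles; "qvel": joint speeds; "effort": joint torques, N m; "tool_pos": TCP position; "orientation": TCP orientation; "contact_force": force on the tool from outside, world axes, zero at the start; "moment": the same for the moment, N m; "width": finger opening in m; "gripper_force": force on a finger pad.
Only numpy, scipy, OpenCV 4.12 (cv2) and the standard library are available. Lean on these libraries where they do the work, as an engineer would, in place of code of your own. Each camera call takes 0.05 s, during which the arm holds its last target. There are 200 camera calls.

## Working session

There is one attempt and no reset: what is moved stays moved. The work goes in short steps, Python scripts to look and compute and a tool call to move; the robot and the scene stay as the last step left them, time stands still between calls to the robot, and variables do not carry over. Pictures are saved under pics/ and viewed, at most 10 in all, crops included, and the job is handed in when it is done.

Besides the shell and the picture viewer there is one more tool, called after "Request:" by a JSON object that holds its "name" and its "arguments". servo_tool: Moves the arm, as the interface text tells. Its arguments: {"type":"object","properties":{"hand":{"type":"array"},"delta_pos":{"type":"array"},"spin":{"type":"array"}},"required":["hand","delta_pos","spin"]}

```bash
mkdir -p pics; cat > h.py <<'E'
import numpy as np,cv2
from scipy.spatial.transform import Rotation as R
from plant import env,cams,search_frame
def rot(o):
    o=np.array(o,float)
    return o if o.shape==(3,3) else R.from_rotvec(o).as_matrix()
def proj(n,P):
    c=cams.camera_info(n);M=rot(c["orientation"]);p=(np.atleast_2d(P)-np.array(c["origin"]))@M
    p=p*[1,-1,-1];q=p@np.array(c["camera_matrix"]).T;return q[:,:2]/q[:,2:]
def ray(n,u,v,z):
    c=cams.camera_info(n);d=np.linalg.inv(np.array(c["camera_matrix"]))@[u,v,1]
    d=rot(c["orientation"])@(d*[1,-1,-1]);o=np.array(c["origin"]);return o+d*(z-o[2])/d[2]
E
python3 - <<'E'
from h import *
ims=[]
for n in("side","top"):
    im=cams.snapshot(n);cv2.imwrite(f"pics/{n}0.png",cv2.resize(im[:,:,::-1],(800,600)));print(n,cams.camera_info(n))
    for q in("push_plate","guard_edge","guard_hinge","bottle","full_bottle","label_roll","cap_tub","labeller"):
        print(q,[(np.round([r["point"][1]*512,r["point"][0]*384],1),round(r["conf"],2)) for r in search_frame(q,n)[:2]])
print(env.observe())
E
```

```text
side {'camera_matrix': array([[412.39622319,   0.        , 261.03806963],
       [  0.        , 412.39622319, 191.65644329],
       [  0.        ,   0.        ,   1.        ]]), 'origin': array([ 0.4796317 , -0.93851434,  0.83067464]), 'orientation': array([ 0.89731041, -0.05666158, -0.11052637])}
push_plate [(array([223.5, 171.2]), 0.72)]
guard_edge [(array([256.9, 172.3]), 0.66)]
guard_hinge [(array([243.1, 213.7]), 0.74), (array([264.9, 226.8]), 0.67)]
bottle [(array([245.4, 213.7]), 0.78)]
full_bottle [(array([260.1, 144.6]), 0.81), (array([222.2, 169.8]), 0.57)]
label_roll [(array([293.2, 350.8]), 0.67)]
cap_tub [(array([210.6, 338.9]), 0.7), (array([294.8, 351.7]), 0.47)]
labeller [(array([260.2, 229.8]), 0.78)]
top {'camera_matrix': array([[493.68568785,   0.        , 255.06750197],
       [  0.        , 493.68568785, 191.90902201],
       [  0.        ,   0.        ,   1.        ]]), 'origin': array([ 0.43676222, -0.07231306,  1.443079  ]), 'orientation': array([ 0.1161584 , -0.10176993, -1.58563776])}
push_plate [(array([201.3, 240.7]), 0.87), (array([269.1, 201.3]), 0.51)]

[... 256 characters left out ...]
0.67)]
{'clock': 0.9, 'qpos': array([-1.20882807,  0.57566068,  0.02490932,  1.43712088, -0.01501818,
        1.12903059, -0.05655867]), 'qvel': array([-0.00183905, -0.00042406, -0.00063874,  0.0003336 , -0.00099112,
        0.00066494,  0.00196667]), 'effort': array([ 2.09350146e-03, -7.65484715e+01,  2.24957809e+00, -2.86266768e+01,
        1.55809557e-02,  3.05635949e-03, -2.90786403e-06]), 'tool_pos': array([0.2910145 , 0.60902497, 0.23130811]), 'orientation': array([-6.94540188e-01, -3.06383404e+00,  4.88436447e-05]), 'contact_force': array([ 0.14791658, -1.41321083, -0.43238587]), 'moment': array([0.02815049, 0.01432691, 0.00050363]), 'gripper_force': 0.0, 'width': 0.08540787830446464}
```

View pics/side0.png

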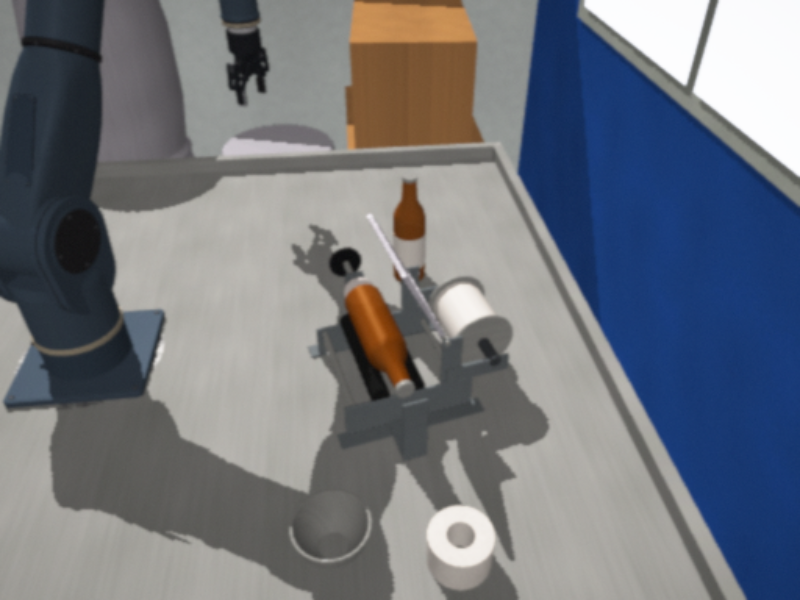

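View pics/top0.png

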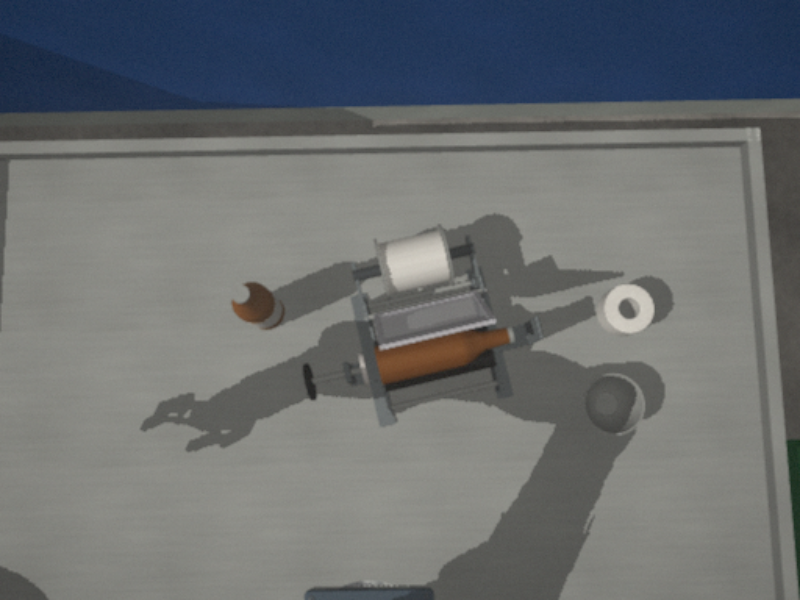

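The side view shows the plunger plate at (345,262), with the guard nearly edge-on from (370,215) to (445,340). In the top view the plate is at (309,381), the neck stop at about (535,330), and the guard's free edge runs from (380,347) to (495,322). All positions are in the 800x600 images. Next I fit the labeller pose and overlay it.

```bash
cat > fit.py <<'E'
from h import *
from scipy.optimize import least_squares
s=.64
obs=[("top",(309,381),lambda d,g:(0,.175+d,.11)),("side",(345,262),lambda d,g:(0,.175+d,.11)),
("top",(535,328),lambda d,g:(0,-.184,.128)),
("top",(380,347),lambda d,g:(.08-.15*np.cos(g),.09,.155+.15*np.sin(g))),
("top",(495,322),lambda d,g:(.08-.15*np.cos(g),-.09,.155+.15*np.sin(g))),
("side",(370,215),lambda d,g:(.08-.15*np.cos(g),.09,.155+.15*np.sin(g))),
("side",(404,387),lambda d,g:(0,.102-.24,.11)),
]
def W(p,P):
    c,n=np.cos(p[2]),np.sin(p[2]);P=np.atleast_2d(P)
    return np.c_[p[0]+c*P[:,0]-n*P[:,1],p[1]+n*P[:,0]+c*P[:,1],P[:,2]]
def res(p):
    return np.concatenate([proj(n,W(p,f(p[3],p[4])))[0]-np.array(u)*s for n,u,f in obs])
if __name__=="__main__":
    r=least_squares(res,[.55,0,.2,.045,.95],loss="soft_l1");p=r.x
    print(np.round(p,4));print(np.round(res(p).reshape(-1,2),1));np.save("p.npy",p)
    for n,uv in(("top",(197.8,243.8)),):print(ray(n,*uv,.11))
    d,g=p[3:]
    print("plate",W(p,(0,.18+d,.11)),"edge",W(p,(.08-.15*np.cos(g),0,.155+.15*np.sin(g))),"home",W(p,(0,.18,.11)))
    for q,n,u,z in(("full","top",(270,318),0),):print(q,ray(n,u[0]*s,u[1]*s,z))
    out=[]
    for n,(x0,x1,y0,y1) in(("side",(180,340,110,290)),("top",(130,370,130,290))):
        im=cv2.imread(f"pics/{n}0.png");im=cv2.resize(im,(512,384))[y0:y1,x0:x1];k=400/(x1-x0)
        im=cv2.resize(im,None,fx=k,fy=k,interpolation=cv2.INTER_CUBIC)
        E=lambda h,y:(.08-.15*np.cos(g)*h,y,.155+.15*np.sin(g)*h)
        th=np.linspace(0,2*np.pi,30)
        for L in([E(1,.09),E(1,-.09),E(0,-.09),E(0,.09),E(1,.09)],[(.032*np.cos(t),.18+d,.11+.032*np.sin(t)) for t in th],
          [(-.07,.1,.064),(.073,.1,.064)],[(-.07,-.1,.064),(.073,-.1,.064)],[(.073,.1,.16),(.107,.1,.16)],[(.073,-.1,.16),(.107,-.1,.16)],[(-.01,-.181,.13),(.01,-.181,.13)],[(0,.102,.11),(0,-.136,.11)],[(-.01,.155,.13),(.01,.155,.13)]):
            q=(proj(n,W(p,L))-[x0,y0]+.5)*k
            cv2.polylines(im,[q.astype(int)],False,(0,255,0),1)
        im=im[:450];out.append(cv2.copyMakeBorder(im,0,450-len(im),0,0,cv2.BORDER_CONSTANT))
    cv2.imwrite("pics/ov%d.png"%len(__import__("os").listdir("pics")),np.hstack(out))
E
python3 fit.py; ls pics
```

```text
[ 0.53   -0.1221  0.2058  0.0462  1.1181]
[[ 0.2 -0.2]
 [ 0.5 -0.8]
 [ 3.  -0.2]
 [-1.3  0.5]
 [-0.  -0.5]
 [-1.2 -1.7]
 [ 0.1  1.2]]
[0.48448    0.09474619 0.11      ]
plate [[0.48376298 0.09923274 0.11      ]] edge [[ 0.54407481 -0.1192045   0.28989099]] home [[0.49319627 0.05405398 0.11      ]]
full [0.60782346 0.18217883 0.        ]
ov2.png
side0.png
top0.png
```

View pics/ov2.png

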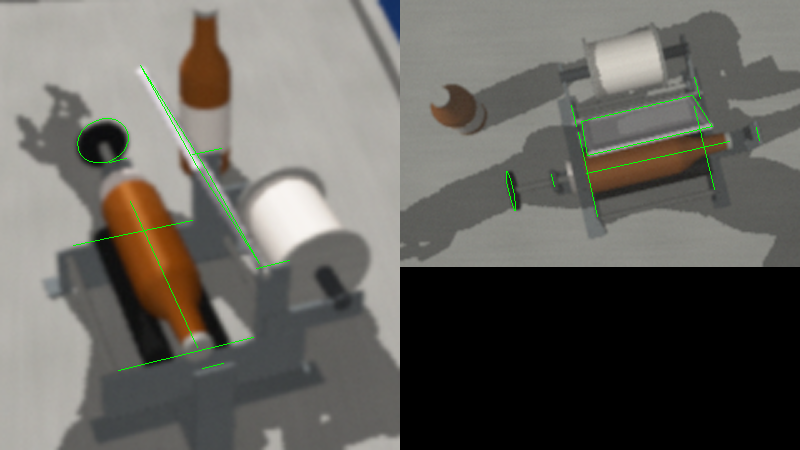

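The overlay fits well: the plate circle matches in both views, and yaw is about 0.206. I'll turn the tool to line up with the labeller and close the fingers, then approach.

Request:
{"name": "servo_tool", "arguments": {"hand": [0,0,0,0,0,0,0,0], "delta_pos": [[0,0,0],[0,0,0],[0,0,0],[0,0,0],[0,0,0],[0,0,0],[0,0,0],[0,0,0]], "spin": [-6.2,-6.2,-6.2,-6.2,-6.2,-6.3,0,0]}}

```text
clock: 1.57
tool_pos: [0.2912, 0.609, 0.2313]
orientation: [0.316, -3.125, -0.0]
contact_force: [-0.1, 0.3, 0.5]
width: -0.0001
gripper_force: 0.0
```

Request:
{"name": "servo_tool", "arguments": {"hand": [0,0,0,0,0,0,0,0], "delta_pos": [[-5,-30,0],[-5,-30,0],[-5,-30,0],[-5,-30,0],[-5,-30,0],[-5,-30,0],[-5,-30,0],[-5,-30,0]], "spin": [0,0,0,0,0,0,0,0]}}

```text
clock: 2.23
tool_pos: [0.3795, 0.3808, 0.2315]
orientation: [-0.315, 3.126, 0.0]
contact_force: [-0.0, -1.4, 0.0]
width: 0.0002
gripper_force: 0.0
```

Request:
{"name": "servo_tool", "arguments": {"hand": [0,0,0,0,0,0,0,0], "delta_pos": [[-5,-30,0],[-5,-30,0],[-5,-30,0],[-5,-30,0],[-5,-30,0],[-5,-30,0],[-5,-30,0],[0,0,0]], "spin": [0,0,0,0,0,0,0,0]}}

```text
clock: 2.9
tool_pos: [0.4583, 0.1775, 0.2315]
orientation: [-0.303, 3.126, -0.004]
contact_force: [1.1, -0.8, 0.1]
width: -0.0001
gripper_force: 0.0
```

Request:
{"name": "servo_tool", "arguments": {"hand": [0,0,0,0,0,0,0,0], "delta_pos": [[-5,-15,0],[-4,-15,0],[0,0,30],[0,0,30],[0,0,30],[0,0,25],[0,0,23],[0,0,0]], "spin": [0,0,0,0,0,0,0,0]}}

```text
clock: 3.57
tool_pos: [0.469, 0.1556, 0.09]
orientation: [0.316, -3.12, 0.003]
contact_force: [-1.3, 0.2, 0.0]
width: -0.0004
gripper_force: 0.0
```

```bash
cat > st.py <<'E'
from h import *
p=np.load("p.npy");o=env.observe();P=np.array(o["tool_pos"]);c,n=np.cos(p[2]),np.sin(p[2]);d=P-[p[0],p[1],0]
print("t",o["clock"],"lab",np.round([c*d[0]+n*d[1],-n*d[0]+c*d[1],d[2]],4));M=rot(o["orientation"])
print("tool y ang",np.degrees(np.arctan2(M[1,1],M[0,1])),"lab y",90+np.degrees(p[2]),"F",np.round(o["contact_force"],1))
E
cat > pic.py <<'E'
from h import *
import sys
o=[]
for n,(x0,x1,y0,y1) in(("side",(160,340,80,280)),("top",(130,370,110,290))):
    im=cams.snapshot(n)[y0:y1,x0:x1,::-1];k=400/(x1-x0);im=cv2.resize(im,None,fx=k,fy=k,interpolation=cv2.INTER_CUBIC)[:450]
    o.append(cv2.copyMakeBorder(im,0,450-len(im),0,0,cv2.BORDER_CONSTANT))
cv2.imwrite(sys.argv[1],np.hstack(o))
E
python3 st.py; python3 pic.py pics/a.png
```

```text
t 3.5667 lab [-0.0029  0.2844  0.09  ]
tool y ang 101.57280044205056 lab y 101.79387251022118 F [-1.3  0.2  0. ]
```

View pics/a.png

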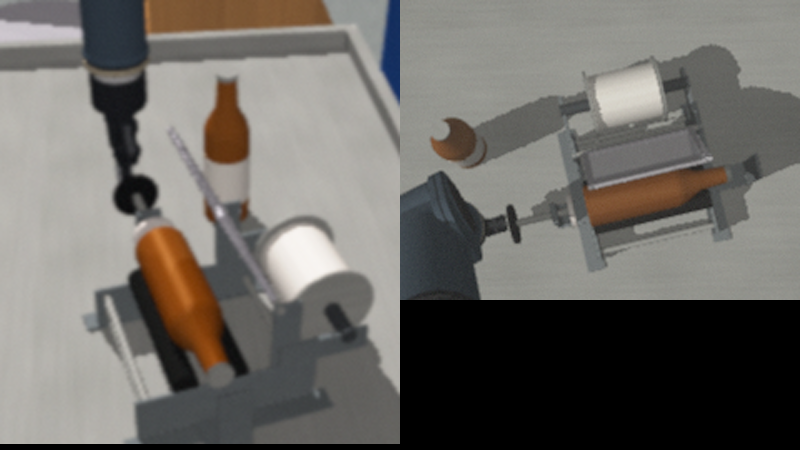

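The shut fingers are right behind the plate and in line with it: the plate is at (135,193) in the side view and (513,222) in the top view. Pushing now.

Request:
{"name": "servo_tool", "arguments": {"hand": [0,0,0,0,0,0,0,0], "delta_pos": [[0,-8,0],[0,-8,0],[0,-6,0],[0,-4,0],[0,-4,0],[0,-4,0],[0,-4,0],[0,-4,0]], "spin": [0,0,0,0,0,0,0,0]}}

```text
clock: 4.33
tool_pos: [0.4802, 0.1152, 0.0937]
orientation: [-0.322, 3.124, 0.001]
contact_force: [-0.7, 3.1, 4.5]
width: 0.0001
gripper_force: 0.2
```

Request:
{"name": "servo_tool", "arguments": {"hand": [0,0,0,0,0,0,0,0], "delta_pos": [[0,-4,0],[0,-4,0],[0,-4,0],[0,-4,0],[0,-4,0],[0,-3,0],[0,-3,0],[0,-3,0]], "spin": [0,0,0,0,0,0,0,0]}}

```text
clock: 5.0
tool_pos: [0.4857, 0.0883, 0.0935]
orientation: [-0.325, 3.124, 0.003]
contact_force: [-1.7, 9.5, 5.4]
width: 0.0001
gripper_force: 0.9
```

```bash
python3 st.py
```

```text
t 5.0 lab [-0.0003  0.2151  0.0935]
tool y ang 101.86342428687443 lab y 101.79387251022118 F [-1.7  9.5  5.4]
```

Request:
{"name": "servo_tool", "arguments": {"hand": [0,0,0,0,0,0], "delta_pos": [[0,-3,0],[0,-3,0],[0,-3,0],[0,-2,0],[0,-2,0],[0,0,0]], "spin": [0,0,0,0,0,0]}}

```text
clock: 5.5
tool_pos: [0.4872, 0.0814, 0.0936]
orientation: [-0.333, 3.124, 0.012]
contact_force: [-8.2, 31.2, 8.8]
width: -0.0001
gripper_force: 3.8
```

Request:
{"name": "servo_tool", "arguments": {"hand": [0,0,0,0], "delta_pos": [[0,-2,0],[0,-2,0],[0,-1,0],[0,0,0]], "spin": [0,0,0,0]}}

```text
clock: 5.83
tool_pos: [0.4913, 0.0781, 0.0955]
orientation: [-0.336, 3.117, 0.014]
contact_force: [-2.0, 26.6, 27.2]
width: -0.0002
gripper_force: 17.0
```

Request:
{"name": "servo_tool", "arguments": {"hand": [0,0,0], "delta_pos": [[0,-1,0],[0,-1,0],[0,0,0]], "spin": [0,0,0]}}

```text
clock: 6.08
tool_pos: [0.4926, 0.0766, 0.0964]
orientation: [-0.335, 3.115, 0.015]
contact_force: [-5.9, 33.7, 37.6]
width: 0.0001
gripper_force: 17.9
```

```bash
python3 st.py; python3 pic.py pics/b.png
```

```text
t 6.0833 lab [0.004  0.2022 0.0964]
tool y ang 102.26492793345687 lab y 101.79387251022118 F [-5.9 33.7 37.6]
```

View pics/b.png

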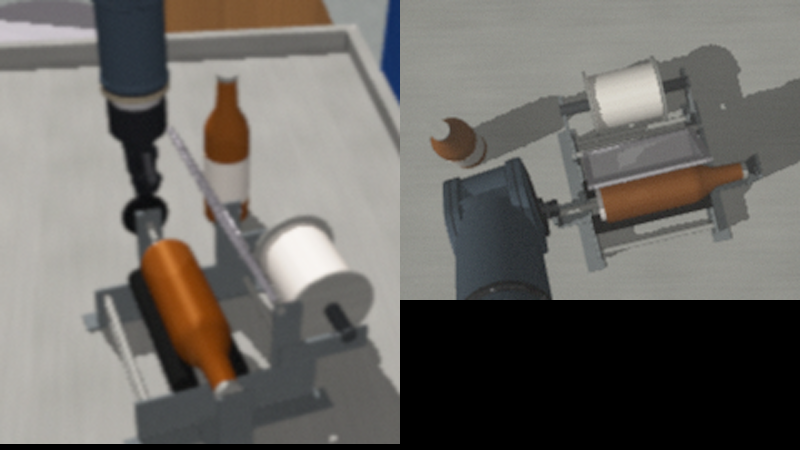

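```bash
python3 - <<'E'
from h import *
from fit import W
p=np.load("p.npy")
k=400/180
for y in(.175,.18,.185,.2,.221,.226):print(y,np.round((proj("side",W(p,(0,y,.11)))[0]-[160,80]+.5)*k,1),np.round((proj("top",W(p,(0,y,.142)))[0]-[130,110]+.5)*400/240,1))
for b in(.07,.075,.08,.1):print("base",b,np.round((proj("top",W(p,(0,b,.144)))[0]-[130,110]+.5)*400/240,1), "tip",np.round((proj("side",W(p,(0,b-.238,.11)))[0]-[160,80]+.5)*k,1))
im=cv2.imread("pics/b.png");a=im[160:280,90:210];b=im[150:270,520:640]
cv2.imwrite("pics/bz.png",cv2.resize(np.hstack([a,b]),None,fx=3.3,fy=3.3,interpolation=cv2.INTER_CUBIC))
E
```

```text
0.175 [145.9 213.1] [140.2 216.4]
0.18 [144.9 211. ] [137.1 217.1]
0.185 [144.  208.9] [134.  217.9]
0.2 [141.2 202.7] [124.7 220. ]
0.221 [137.3 194.2] [111.6 222.9]
0.226 [136.4 192.2] [108.5 223.6]
base 0.07 [205.1 201.6] tip [229.4 396.3]
base 0.075 [202.  202.3] tip [227.8 392.9]
base 0.08 [198.9 203. ] tip [226.3 389.6]
base 0.1 [186.5 205.8] tip [220.3 376.5]
```

View pics/bz.png

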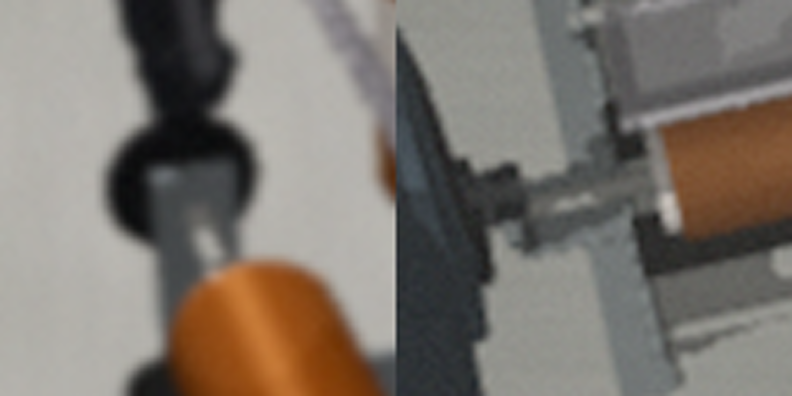

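The plate centre matches the home position within a few mm. However, the rising upward force suggests its top edge is riding on the finger knuckles. I'll back off, raise the tool, and push again with only the tips to confirm it's fully home.

Request:
{"name": "servo_tool", "arguments": {"hand": [0,0,0,0,0,0,0], "delta_pos": [[0,6,0],[0,8,0],[3,6,0],[0,0,-12],[0,0,-10],[0,0,0],[0,0,0]], "spin": [0,0,0,0,0,0,0]}}

```text
clock: 6.77
tool_pos: [0.4825, 0.0856, 0.1151]
orientation: [0.321, -3.125, 0.001]
contact_force: [-0.3, 0.2, -0.2]
width: 0.0001
gripper_force: 0.0
```

```bash
python3 st.py
```

```text
t 6.7667 lab [-0.004   0.213   0.1151]
tool y ang 101.73022080036162 lab y 101.79387251022118 F [-0.3  0.2 -0.2]
```

Request:
{"name": "servo_tool", "arguments": {"hand": [0,0,0,0,0,0], "delta_pos": [[-4,-4,0],[0,-4,0],[0,-3,0],[0,-2,0],[0,-1,0],[0,0,0]], "spin": [0,0,0,0,0,0]}}

```text
clock: 7.27
tool_pos: [0.4893, 0.0728, 0.1151]
orientation: [0.321, -3.125, 0.0]
contact_force: [-0.0, 0.0, 0.1]
width: -0.0002
gripper_force: 0.0
```

Request:
{"name": "servo_tool", "arguments": {"hand": [0,0,0,0], "delta_pos": [[0,-2,0],[0,-1,0],[0,0,0],[0,0,0]], "spin": [0,0,0,0]}}

```text
clock: 7.6
tool_pos: [0.49, 0.0703, 0.1153]
orientation: [-0.322, 3.125, 0.0]
contact_force: [0.3, -0.1, -0.3]
width: -0.0001
gripper_force: 0.0
```

Request:
{"name": "servo_tool", "arguments": {"hand": [0,0,0,0], "delta_pos": [[0,-2,0],[0,-1,0],[0,0,0],[0,0,0]], "spin": [0,0,0,0]}}

```text
clock: 7.93
tool_pos: [0.4907, 0.0674, 0.1153]
orientation: [-0.322, 3.125, 0.0]
contact_force: [-0.8, 0.3, 0.2]
width: 0.0005
gripper_force: 0.3
```

```bash
python3 st.py
```

```text
t 7.9333 lab [0.0002 0.1936 0.1153]
tool y ang 101.75507621590803 lab y 101.79387251022118 F [-0.8  0.3  0.2]
```

Request:
{"name": "servo_tool", "arguments": {"hand": [0,0,0,0], "delta_pos": [[0,-1,0],[0,-1,0],[0,0,0],[0,0,0]], "spin": [0,0,0,0]}}

```text
clock: 8.27
tool_pos: [0.491, 0.0655, 0.1153]
orientation: [-0.322, 3.125, 0.0]
contact_force: [-0.6, 2.7, 0.3]
width: 0.0002
gripper_force: 1.0
```

Request:
{"name": "servo_tool", "arguments": {"hand": [0,0,0,0], "delta_pos": [[0,-1,0],[0,-1,0],[0,0,0],[0,0,0]], "spin": [0,0,0,0]}}

```text
clock: 8.6
tool_pos: [0.4911, 0.0653, 0.1153]
orientation: [0.324, -3.125, -0.003]
contact_force: [-2.6, 9.0, 1.8]
width: 0.0002
gripper_force: 4.6
```

Request:
{"name": "servo_tool", "arguments": {"hand": [0,0,0,0], "delta_pos": [[0,-1,0],[0,-1,0],[0,0,0],[0,0,0]], "spin": [0,0,0,0]}}

```text
clock: 8.93
tool_pos: [0.4911, 0.0652, 0.1153]
orientation: [0.327, -3.124, -0.006]
contact_force: [-4.8, 15.3, 2.0]
width: -0.0001
gripper_force: 8.0
```

```bash
python3 st.py
```

```text
t 8.9333 lab [0.0002 0.1913 0.1153]
tool y ang 101.95946528175591 lab y 101.79387251022118 F [-4.8 15.3  2. ]
```

Request:
{"name": "servo_tool", "arguments": {"hand": [0,0,0,0,0], "delta_pos": [[0,-2,0],[0,-2,0],[0,-1,0],[0,0,0],[0,0,0]], "spin": [0,0,0,0,0]}}

```text
clock: 9.35
tool_pos: [0.4911, 0.065, 0.1154]
orientation: [0.334, -3.122, -0.013]
contact_force: [-9.0, 32.0, 4.4]
width: -0.0002
gripper_force: 16.8
```

```bash
python3 st.py
```

```text
t 9.35 lab [0.0002 0.1911 0.1154]
tool y ang 102.20558159270932 lab y 101.79387251022118 F [-9.  32.   4.4]
```

Confirmed: the force rises to 32 N with no movement, so the plunger is on its hard stop. Backing off, rising and moving over to the guard.

Request:
{"name": "servo_tool", "arguments": {"hand": [0,0,0,0,0,0,0,0], "delta_pos": [[0,8,0],[0,16,0],[0,16,0],[0,8,-10],[0,0,-30],[0,0,-35],[0,0,-35],[0,0,-35]], "spin": [0,0,0,0,0,0,0,0]}}

```text
clock: 10.02
tool_pos: [0.4826, 0.103, 0.2619]
orientation: [0.321, -3.125, 0.001]
contact_force: [0.9, 0.9, 0.1]
width: 0.0003
gripper_force: 0.0
```

Request:
{"name": "servo_tool", "arguments": {"hand": [0,0,0,0,0,0], "delta_pos": [[0,0,-35],[0,0,-35],[0,0,-35],[0,0,0],[0,0,0],[0,0,0]], "spin": [0,0,0,0,0,0]}}

```text
clock: 10.52
tool_pos: [0.4828, 0.1031, 0.3648]
orientation: [0.321, -3.125, 0.001]
contact_force: [-0.2, -0.2, -0.2]
width: -0.0001
gripper_force: 0.0
```

```bash
python3 st.py; python3 pic.py pics/c.png; python3 - <<'E'
from h import *
from fit import W
p=np.load("p.npy");im=cv2.imread("pics/c.png")
for g,c in((1.0,(0,0,255)),(1.12,(0,255,0))):
    L=[(.08-.15*np.cos(g)*h,y,.155+.15*np.sin(g)*h) for h,y in((1,.09),(1,-.09),(0,-.09),(0,.09),(1,.09))]
    for n,o,k,x in(("side",[160,80],400/180,0),("top",[130,110],400/240,400)):
        cv2.polylines(im,[((proj(n,W(p,L))-o+.5)*k+[x,0]).astype(int)],False,c,1)
cv2.imwrite("pics/c.png",im)
E
```

```text
t 10.5167 lab [-2.000e-04  2.301e-01  3.648e-01]
tool y ang 101.72646809052512 lab y 101.79387251022118 F [-0.2 -0.2 -0.2]
```

View pics/c.png

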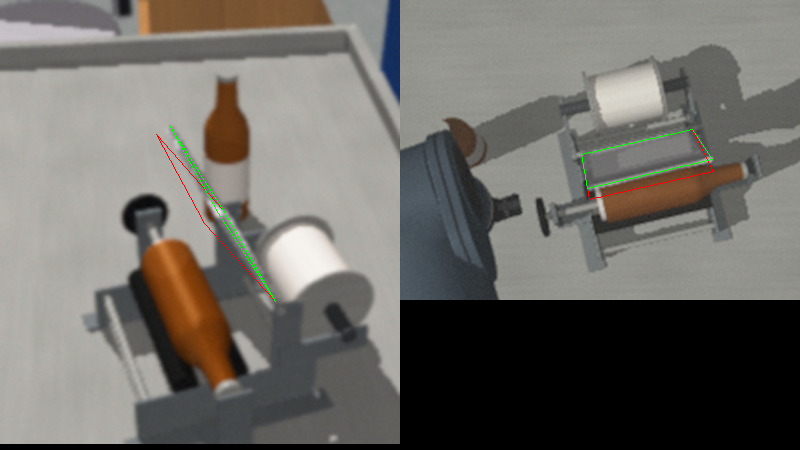

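The guard sits at about 1.12 rad (the green outline matches), and the plunger is home with the bottle base at about 78 mm. Moving over the guard's outer face.

Request:
{"name": "servo_tool", "arguments": {"hand": [0,0,0,0,0,0,0,0], "delta_pos": [[-6,-29,0],[-6,-29,0],[-6,-29,0],[-6,-29,0],[-6,-29,0],[-6,-29,0],[-7,-28,0],[-7,-28,0]], "spin": [0,0,0,0,0,0,0,0]}}

```text
clock: 11.28
tool_pos: [0.5788, -0.1129, 0.3638]
orientation: [0.321, -3.123, -0.001]
contact_force: [1.2, 0.1, 0.2]
width: -0.0001
gripper_force: 0.0
```

Request:
{"name": "servo_tool", "arguments": {"hand": [0,0,0,0,0,0,0], "delta_pos": [[0,0,0],[0,0,20],[0,0,25],[0,0,25],[0,0,15],[0,0,0],[0,0,0]], "spin": [0,0,0,0,0,0,0]}}

```text
clock: 11.87
tool_pos: [0.5782, -0.1112, 0.2792]
orientation: [0.322, -3.122, -0.001]
contact_force: [-0.2, 0.3, -0.2]
width: -0.0002
gripper_force: 0.0
```

```bash
python3 st.py
```

```text
t 11.8667 lab [0.0494 0.0008 0.2792]
tool y ang 101.761324646069 lab y 101.79387251022118 F [-0.2  0.3 -0.2]
```

Request:
{"name": "servo_tool", "arguments": {"hand": [0,0,0,0,0,0,0,0], "delta_pos": [[5,0,5],[5,0,5],[8,0,5],[8,0,5],[8,0,5],[6,0,5],[6,0,6],[6,0,6]], "spin": [0,0,0,0,0,0,0,0]}}

```text
clock: 12.53
tool_pos: [0.5276, -0.1223, 0.2384]
orientation: [-0.321, 3.124, -0.001]
contact_force: [0.8, -0.9, 2.0]
width: -0.0001
gripper_force: 0.8
```

```bash
python3 st.py
```

```text
t 12.5333 lab [-0.0023  0.0003  0.2384]
tool y ang 101.74707631438554 lab y 101.79387251022118 F [ 0.8 -0.9  2. ]
```

Contact is light at about 2 N, as expected. Continuing along the arc.

Request:
{"name": "servo_tool", "arguments": {"hand": [0,0,0,0,0,0,0,0], "delta_pos": [[5,0,7],[5,0,7],[5,0,7],[4,0,7],[3,0,7],[3,0,8],[2,0,8],[2,0,8]], "spin": [0,0,0,0,0,0,0,0]}}

```text
clock: 13.2
tool_pos: [0.4992, -0.128, 0.1784]
orientation: [0.322, -3.124, -0.0]
contact_force: [0.4, -1.4, 1.4]
width: 0.0001
gripper_force: 0.7
```

Request:
{"name": "servo_tool", "arguments": {"hand": [0,0,0,0,0], "delta_pos": [[1,0,6],[1,0,6],[0,0,4],[0,0,2],[0,0,0]], "spin": [0,0,0,0,0]}}

```text
clock: 13.62
tool_pos: [0.4975, -0.1281, 0.1608]
orientation: [0.322, -3.124, -0.001]
contact_force: [-0.1, 0.2, 0.5]
width: 0.0001
gripper_force: 0.0
```

Request:
{"name": "servo_tool", "arguments": {"hand": [0,0,0,0], "delta_pos": [[0,0,2],[0,0,1],[0,0,0],[0,0,0]], "spin": [0,0,0,0]}}

```text
clock: 13.95
tool_pos: [0.4978, -0.1283, 0.1584]
orientation: [-0.322, 3.125, -0.0]
contact_force: [0.6, 0.7, -0.1]
width: -0.0003
gripper_force: 0.0
```

```bash
python3 st.py
```

```text
t 13.95 lab [-0.0328  0.0006  0.1584]
tool y ang 101.76264898575396 lab y 101.79387251022118 F [ 0.6  0.7 -0.1]
```

Request:
{"name": "servo_tool", "arguments": {"hand": [0,0,0,0], "delta_pos": [[0,0,1],[0,0,1],[0,0,1],[0,0,0]], "spin": [0,0,0,0]}}

```text
clock: 14.28
tool_pos: [0.4979, -0.1284, 0.1569]
orientation: [-0.321, 3.124, -0.0]
contact_force: [-5.4, 1.7, 21.2]
width: -0.0001
gripper_force: 10.3
```

Request:
{"name": "servo_tool", "arguments": {"hand": [0,0,0,0], "delta_pos": [[0,0,1],[0,0,1],[0,0,1],[0,0,0]], "spin": [0,0,0,0]}}

```text
clock: 14.62
tool_pos: [0.4979, -0.1284, 0.1565]
orientation: [-0.321, 3.122, -0.001]
contact_force: [-15.6, 4.6, 54.9]
width: -0.0002
gripper_force: 27.3
```

The guard is on its hard stop: 55 N with the tip at z = 157 mm, which is the top of the panel when shut. Retracting.

Request:
{"name": "servo_tool", "arguments": {"hand": [0,0,0,0,0,0,0,0], "delta_pos": [[0,0,-6],[0,0,-20],[0,0,-30],[0,0,-35],[0,0,-35],[0,0,-20],[0,0,0],[0,0,0]], "spin": [0,0,0,0,0,0,0,0]}}

```text
clock: 15.28
tool_pos: [0.4981, -0.1284, 0.2992]
orientation: [-0.322, 3.123, -0.001]
contact_force: [0.1, 0.0, -1.0]
width: 0.0003
gripper_force: 0.0
```

Request:
{"name": "servo_tool", "arguments": {"hand": [0,0,0,0,0,0,0,0], "delta_pos": [[0,30,0],[0,30,0],[0,30,0],[0,30,0],[0,30,0],[0,30,0],[0,20,0],[0,0,0]], "spin": [0,0,0,0,0,0,0,0]}}

```text
clock: 15.95
tool_pos: [0.4552, 0.072, 0.297]
orientation: [0.331, -3.122, -0.003]
contact_force: [0.4, 0.9, -0.5]
width: -0.0002
gripper_force: 0.0
```

```bash
python3 st.py; python3 pic.py pics/d.png
```

```text
t 15.95 lab [-0.0335  0.2053  0.297 ]
tool y ang 102.1147417965814 lab y 101.79387251022118 F [ 0.4  0.9 -0.5]
```

View pics/d.png

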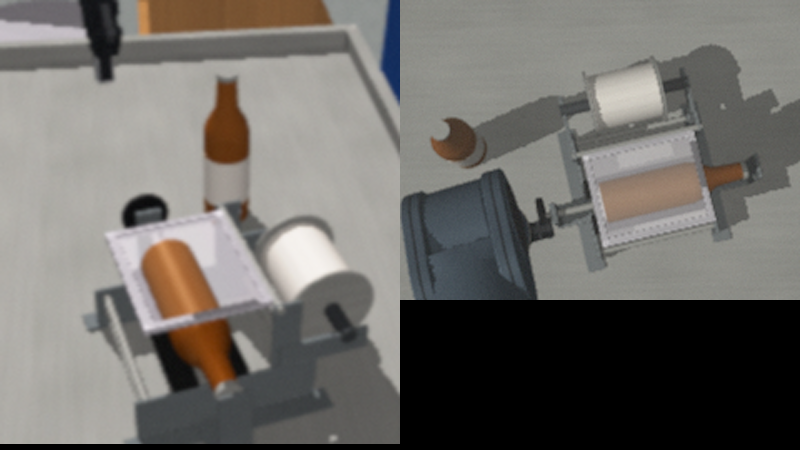

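The picture shows the guard level over the bottle, from (108,235) to (275,300) in the side view. The plunger plate is home at (145,213), the standing bottle hasn't moved, and the arm is clear.

```bash
python3 -c "
from plant import env
print(env.finish_job())"
```

```text
the job is handed in; nothing more can be done
None
```

I pushed the plunger onto its home stop, then pushed the guard fully shut, and handed the job in with the arm clear at about 16 s; the hand-in returned no verdict, so success is my own reading of the contact forces and pictures.

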